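# Load a control unit into the bench test cradle and lock it with the turnbutton

### The arm

A 6-joint arm with a two-finger parallel gripper is mounted at the origin on the work surface. World frame = base frame: x ahead of the robot, y to its left, z up, the work surface at z = 0. Lengths are in m, angles in rad, forces in N, time in s.
With the tool pointing down it reaches from about 0.375 to 0.9 m from the base axis. Payload 3.1 kg.
Tool frame: the origin (TCP) lies between the finger pads; the fingertips stand 8 mm ahead of it and the grasp point (between the pads) lies 11 mm behind it; z points along the fingers, y is the line along which they close (so a half turn about z gives the same grasp; the last joint's range is limited). The gripper opens to 87 mm and grips with 3 to 60 N. Pads are 19 mm wide; open, the fingers measure 117 mm over their backs; the gripper's body (75 mm by 190 mm) begins 51 mm behind the grasp point.
Start: joints at [-1.357, 0.527, 1.433, -0, 1.181, -0.178], TCP at [0.239, -0.577, 0.231] pointing down, gripper open.
Joint ranges: [-3.08, 3.08], [-0.75, 2.2], [0.22, 2.44], [-1.43, 4.57], [0, 2.65], [-2.85, 2.85]. Speed limits (rad/s): [2.79, 2.79, 3.14, 3.14, 3.14, 3.14].

### API

Orientations are given as a unit quaternion [x, y, z, w].
In Python, from rig import robot gives the robot as it stands.
- The arm moves only by the tool move_arm, never from a script. Its argument "motion" is text: rows parted by semicolons, each of 5 numbers parted by spaces: the opening, from -1 (shut) to 1 (fully open), then the shift along the tool's x, y, z normalised to -1 to 1, where 1 is 0.2 m, then the turn about the tool's z normalised to -1 to 1, where 1 is pi rad. A call has 1 to 12 rows; each row is the pose to reach, as a shift and turn from the pose commanded when the call began, along the tool's axes at that moment, turning the shorter way round; what a row does not reach only later rows make up. A row lasts 1/12 s, in which the tool goes at most 41.7 mm and 7.16 degrees, less where a joint would pass 70% of its speed; a pose out of reach is approached as far as the arm can. A call with a number of a shift or a turn outside -1 to 1 is refused whole. A call with a gripper value outside its range is refused whole. The fingers move at their own pace and stop on an object; "newtons" is the grip in N (left out, the last holds). Time passes only in rows, so rows that repeat a pose let the fingers close. It gives the time, the measured TCP pose, the force, the opening and the grip force at its end, in the units of the state.
- robot.get_obs(): the state, without advancing time (a new reading comes with each control period).
- robot.camera(name): name is "side" or "top"; returns (picture, depth): 480x640x3 uint8, red, green, blue; 480x640 float32, m along the optical axis (not along the pixel's ray), 0 where there is no reading.
- robot.camera_model(name): a dict with "mtx" (3x3 intrinsics, pixels), "D" ([k1, k2, p1, p2, k3] as OpenCV has them; the pictures are not rectified), "position" and "attitude" of the camera in the world. Camera axes: x right, y down, z forward; pixel columns grow to the right and rows downward; lengths in m; the calibration is good to about 2 mm. A picture is of the moment at which its call begins. camera_model takes no time and is no camera call.
- robot.hand_in(): hands the job in; it is judged then, once.
The state is a dict: "time": time; "q": joint angles; "joint_velocities": joint speeds; "joint_torque": joint torques, N m; "position": TCP position; "tool_rot": TCP orientation; "ft_force": force on the tool from outside, world axes, zero at the start; "moment": the same for the moment, N m; "grip_width": finger opening in m; "grip_force": force on a finger pad.
Only numpy, scipy, OpenCV 4.12 (cv2) and the standard library are available. Lean on these libraries where they do the work, as an engineer would, in place of code of your own. Each camera call takes 0.05 s, during which the arm holds its last target. There are 200 camera calls.

### The job

Swing the orange turnbutton clear of the test cradle's pocket, then lower the aluminium control unit gently into the pocket, flat and square and fully home, with its black connector nose in the open gap facing the test socket. Then turn the turnbutton all the way back over the end of the unit to lock it in, and let go. Leave the spray can, tub, socket and screwdriver where they are.

Things in the scene. Friction and masses are not known exactly. Their poses are not given: they have to be found in the camera images.
- cradle: Test cradle, fixed: dark steel plate 165 x 145 x 12 mm with white walls round a pocket. Origin: below the pocket's centre, on the bench. z up; +x along the pocket's long side, towards the gap in its end wall and the black test socket block with three lamps (50 mm wide, near face at x = 77.5 mm, top at z = 38 mm). The unit goes in with its +x along the cradle's +x; turned round it cannot go down.
- pocket (a point): Centre of the pocket floor, 12 mm over the bench; axes as the cradle's. The pocket is 99 (x) x 67 (y) mm inside. Its walls are 8 mm thick, upright to 9 mm over the floor, then open outward as a 45 degree lead-in up to 13 mm over the floor (z = 25 mm). The +x end wall has a 41 mm wide gap in its middle for the unit's nose.
- turnbutton (a joint): Orange turnbutton's angle: 0 = shut, on its stop, its arm along the cradle's -y over the -x end of the pocket; grows clockwise from above to a stop at 1.9 (arm along the cradle's -x at 1.57, outside the pocket). Beyond 1.4 the pocket is free. It stays where left; friction 0.05 N m (about 1 N at the peg).
- turnbutton_pivot (a point): Turnbutton's pivot (vertical axis), fixed on the cradle at x = -40, y = +57 mm, 34 mm over the bench, at the underside of the arm. Axes as the cradle's.
- turnbutton_peg (a point): Centre of the top of the black upright peg on the turnbutton, 68 mm over the bench; axes turn with the button. Peg: 12 mm diameter, 26 mm high, 46 mm from the pivot, free to grip or push. Orange arm: 14 mm wide, z = 34 to 42 mm (2 mm over the seated unit's body), ends 54 mm from the pivot. Hub: 22 mm diameter, up to z = 47 mm.
- unit: Aluminium control unit, loose, upright on the blue mat, about 0.4 kg. Origin: centre of its underside; z up, +x towards the black connector nose. Body 96 (x) x 64 (y) x 20 mm. On top a finned ridge to grip across y: 56 (x) x 28 (y) mm, z = 20 to 42 mm, centred at x = +10 mm. Nose: x = 48 to 66 mm, 36 mm wide, z = 2 to 16 mm.
- unit_ridge (a point): Centre of the top of the heat-sink ridge: unit x = +10, y = 0, z = 42 mm; axes as the unit's.
- unit_nose (a point): Centre of the end face of the connector nose: unit x = +66, y = 0, z = 9 mm.
- mat: Blue flat mat, fixed, 270 (x) x 290 (y) x 4 mm, under the unit, can and tub. Origin: centre of its underside on the bench.
- spray_can: Upright spray can, 54 mm in diameter, 160 mm high, on the mat. Origin: centre of its underside. Leave alone.
- grease_tub: White tub with a red cap, 68 mm in diameter, 70 mm high, on the mat. Origin: centre of its underside. Leave alone.
- socket: Steel deep socket standing on the bench on the cradle's -y side, 30 mm in diameter, 60 mm high. Origin: centre of its underside. Leave alone.
- screwdriver: Screwdriver with a red handle, 180 mm long, lying behind the cradle's test socket block. Leave alone.
There are look-alikes about, which are no part of the job. What is shaped like the unit but purple or turquoise is not meant.

How it is judged:
On the way, in this order (a step that is already met when the one before it is completed fails the run):
1. the turnbutton is swung clear of the pocket (value of joint turnbutton above 1.25 rad), for 0.1 s.
2. the unit sits fully down in the pocket, nose in the gap (x of unit in the frame of cradle between -0.004 and 0.004 m and y of unit in the frame of cradle between -0.004 and 0.004 m and z of unit in the frame of cradle below 0.0145 m and x of unit_nose in the frame of cradle above 0.055 m and angle between unit's own z axis and vertical below 0.05 rad and angle between the x axis of unit and the x axis of cradle, either way round below 0.08 rad), for 0.2 s.
At the end, for the whole second after the job is handed in: The unit lies on the pocket floor (underside within 2.5 mm of it), within 4 mm of the pocket's centre in x and y, within 0.05 rad of level and 0.08 rad of square, nose in the gap; the turnbutton is over its end, within 0.2 rad of its shut stop; the unit is at rest and released (all of step 2 and value of joint turnbutton below 0.2 rad and linear speed of unit below 0.02 m/s and contact force between the fingers and unit below 0.1 N); the robot touches nothing.
It fails at once if a bystander (spray can) is moved more than 30 mm or tipped (distance of spray_can from where it was at the start of the episode above 0.03 m or angle between spray_can's own z axis and vertical above 0.35 rad).
It fails at once if a bystander (grease tub) is moved more than 30 mm or tipped (distance of grease_tub from where it was at the start of the episode above 0.03 m or angle between grease_tub's own z axis and vertical above 0.35 rad).
It fails at once if a bystander (socket) is moved more than 30 mm or tipped (distance of socket from where it was at the start of the episode above 0.03 m or angle between socket's own z axis and vertical above 0.35 rad).
It fails at once if a bystander (screwdriver) is moved more than 30 mm (distance of screwdriver from where it was at the start of the episode above 0.03 m).
It fails at once if the unit is dropped or rammed into the cradle (more than 80 N) (contact force between unit and cradle above 80 N).
It also fails if it takes over 64 s, if anything falls off the work surface, if the arm or the gripper's body presses on something with over 40 N, if the wrist force passes 120 N, or if a joint passes its speed limit or range.

## Working session

There is one attempt and no reset: what is moved stays moved. The work goes in short steps, Python scripts to look and compute and a tool call to move; the robot and the scene stay as the last step left them, time stands still between calls to the robot, and variables do not carry over. Pictures are saved under pics/ and viewed, at most 10 in all, crops included, and the job is handed in when it is done.

Besides the shell and the picture viewer there is one more tool, called as a command line: name --argument value ..., lists and objects as JSON in quotes. move_arm: Moves the arm, as the interface text tells. Its arguments: {"type":"object","properties":{"motion":{"type":"string"},"newtons":{"type":"number"}},"required":["motion"]}

```bash
ls; mkdir -p pics; cat > h.py <<'E'
import numpy as np, cv2
from scipy.spatial.transform import Rotation as R
from rig import robot
def grab(n):
    im,d=robot.camera(n); np.savez('%s.npz'%n,im=im,d=d); return im,d
def save(im,p): cv2.imwrite('pics/'+p,cv2.cvtColor(im,cv2.COLOR_RGB2BGR))
def cam(n):
    m=robot.camera_model(n); return np.array(m['mtx']),np.array(m['D']),np.array(m['position']),m['attitude']
def rot(a):
    a=np.array(a,float); return R.from_quat(a).as_matrix() if a.size==4 else a.reshape(3,3)
def cloud(n,d):
    K,D,p,a=cam(n); h,w=d.shape
    u,v=np.meshgrid(np.arange(w),np.arange(h))
    r=cv2.undistortPoints(np.stack([u,v],-1).reshape(-1,1,2).astype(np.float64),K,D).reshape(h,w,2)
    P=np.dstack([r,np.ones((h,w))])*d[...,None]
    return P@rot(a).T+p
E
python3 - <<'E'
from h import *
for n in('top','side'):
    im,d=grab(n); save(im,n+'0.png'); print(cam(n))
print(robot.get_obs())
E
```

```text
pics
(array([[516.90112866,   0.        , 320.80212154],
       [  0.        , 516.90112866, 241.89334306],
       [  0.        ,   0.        ,   1.        ]]), array([0.0458469, 0.       , 0.       , 0.       , 0.       ]), array([ 0.44669193, -0.01003862,  1.08242779]), array([ 0.71298169, -0.69894857,  0.03531242, -0.04337096]))
(array([[572.67224757,   0.        , 309.92301907],
       [  0.        , 572.67224757, 241.94447123],
       [  0.        ,   0.        ,   1.        ]]), array([-0.12498706,  0.        ,  0.        ,  0.        ,  0.        ]), array([-0.0625722 ,  1.05929659,  0.87219418]), array([-0.24524633,  0.84349466, -0.46166386,  0.12344014]))
{'time': 0.1, 'q': array([-1.35648679e+00,  5.28378965e-01,  1.43375530e+00, -2.51823708e-05,
        1.18138201e+00, -1.78480807e-01]), 'joint_velocities': array([ 0.00043687, -0.00180039, -0.0024891 ,  0.00203701,  0.00108886,
        0.0017497 ]), 'joint_torque': array([-5.26822641e-04, -4.40986204e+01, -1.77150178e+01,  6.35388982e-02,
        5.33577881e-02, -3.97611041e-05]), 'position': array([ 0.23912548, -0.57676414,  0.22967192]), 'tool_rot': array([ 9.80774988e-01,  1.95139687e-01, -2.88713230e-05, -9.61446818e-04]), 'ft_force': array([-0.42724415,  0.51412365,  0.1964931 ]), 'moment': array([ 0.01600088, -0.01969576,  0.01827627]), 'grip_force': 0.0, 'grip_width': 0.08709141335262532}
```

View pics/top0.png

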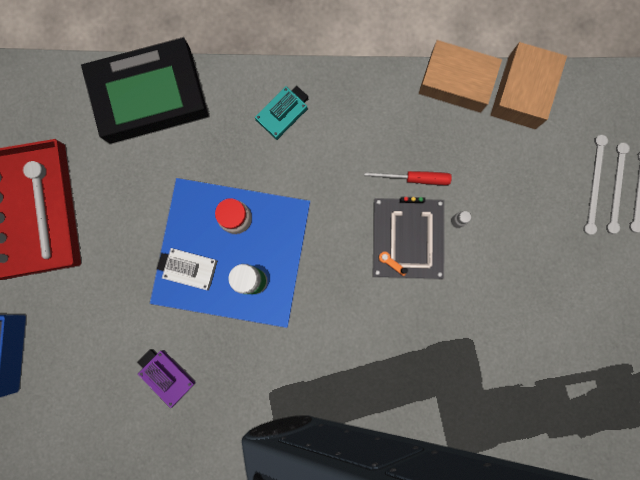

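View pics/side0.png

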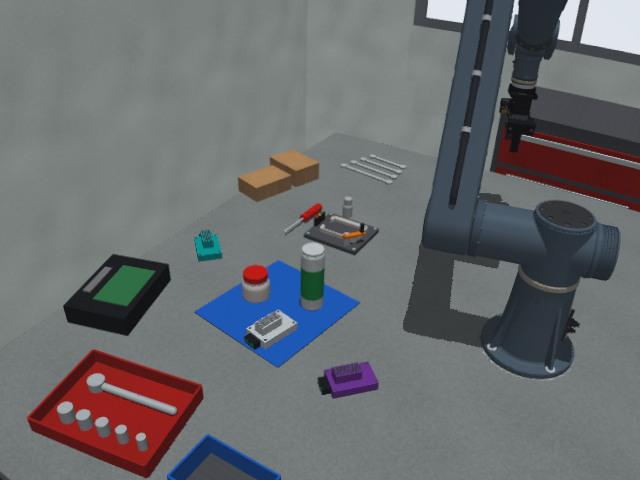

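Two views, matching: candidates at top-view pixels are the silvery unit on the blue mat (188,268), purple (166,377) and turquoise (282,111). The aluminium one on the mat fits, with its black nose on the left at (162,262). The cradle is at (409,238), its test socket at the top (412,200), the turnbutton pivot at (384,257) and the peg near (405,271). I confirm this in one enlarged crop and measure.

```bash
python3 - <<'E'
from h import *
z=np.load('top.npz'); im,d=z['im'],z['d']
a=cv2.resize(im[235:305,140:230],None,fx=4.4,fy=4.4,interpolation=cv2.INTER_CUBIC)
b=cv2.resize(im[190:290,362:482],None,fx=3.3,fy=3.3,interpolation=cv2.INTER_CUBIC)
h=max(a.shape[0],b.shape[0]); f=lambda x:np.vstack([x,np.zeros((h-x.shape[0],x.shape[1],3),np.uint8)])
save(np.hstack([f(a),f(b)]),'crop.png')
P=cloud('top',d); hsv=cv2.cvtColor(im,cv2.COLOR_RGB2HSV)
K,D,p,at=cam('top')
def onplane(uv,zz):
    r=cv2.undistortPoints(np.array(uv,float).reshape(-1,1,2),K,D).reshape(-1,2); r=np.c_[r,np.ones(len(r))]@rot(at).T
    return p+r*((zz-p[2])/r[:,2])[:,None]
def reg(u0,u1,v0,v1):
    m=np.zeros(d.shape,bool); m[v0:v1,u0:u1]=1; return m
def rect(Q):
    r=cv2.minAreaRect((Q[:,:2]*1000).astype(np.float32)); return np.round(r[0],1),np.round(r[1],1),round(r[2],2),len(Q)
m=reg(145,226,235,305)
print('mat z',np.median(P[200:240,180:200,2]),'bench z',np.median(P[340:360,330:360,2]),'plate z',np.median(P[268:276,415:440,2]))
for lo,hi in((.012,.035),(.036,.06)):
    k=m&(P[...,2]>lo)&(P[...,2]<hi); print('unit',lo,np.median(P[k][:,2]),rect(P[k]),P[k].mean(0))
for nm,lo in(('sat',60),):
    k=m&(hsv[...,1]<lo)&(hsv[...,2]>90); v,u=np.where(k); print('light mask',rect(onplane(np.c_[u,v],.024)))
    k=m&(hsv[...,2]<60); v,u=np.where(k); print('dark',onplane(np.c_[u,v],.02).mean(0),len(u))
m=reg(365,450,190,285)
k=m&(P[...,2]>.005)&(P[...,2]<.03)
k[:197]=0
print('plate pts',rect(P[k]))
k=m&(hsv[...,1]<70)&(hsv[...,2]>140)&reg(385,438,206,272); v,u=np.where(k); print('white walls @25',rect(onplane(np.c_[u,v],.025)),P[k][:,2].mean())
k=m&(hsv[...,1]>150)&(hsv[...,0]<16)&(hsv[...,2]>120)&reg(375,412,245,280); v,u=np.where(k); Q=onplane(np.c_[u,v],.042); print('orange',rect(Q), P[k][:,2].max())
k=reg(375,425,245,285)&(P[...,2]>.055); print('peg top',P[k].mean(0),k.sum())
# plate darkness vs. bench: rows
k=m&(hsv[...,2]<85)&reg(366,450,192,284); 
k=cv2.morphologyEx(k.astype(np.uint8),cv2.MORPH_OPEN,np.ones((5,5)))>0
v,u=np.where(k); print('dark plate @12',rect(onplane(np.c_[u,v],.012)))
E
```

```text
mat z 0.00393104309969361 bench z -0.0004610100119843974 plate z 0.011902914230704553
unit 0.012 0.023456058656776246 (array([506.8, 281.6]), array([114.8,  65.6]), 76.18, 1243) [0.5045753  0.27278774 0.0232067 ]
unit 0.036 0.04616726117868786 (array([507.2, 282.9]), array([57.1, 29.6]), 76.22, 425) [0.50693509 0.28185516 0.04612266]
light mask (array([505.7, 290.2]), array([141.7, 142.9]), 3.38, 2263)
dark [0.51858466 0.32911714 0.02      ] 110
plate pts (array([ 571.7, -176.9]), array([165.2, 180.6]), 89.52, 5229)
white walls @25 (array([ 574.1, -177.2]), array([ 95.7, 115.7]), 89.0, 614) 0.029028980868691677
orange (array([ 520.6, -140.6]), array([62.3, 20.3]), 47.69, 174) 0.0605613511565839
peg top [ 0.49116227 -0.11829076  0.35382916] 46
dark plate @12 (array([ 579.2, -177. ]), array([161.8, 143.8]), 0.55, 3623)
```

View pics/crop.png

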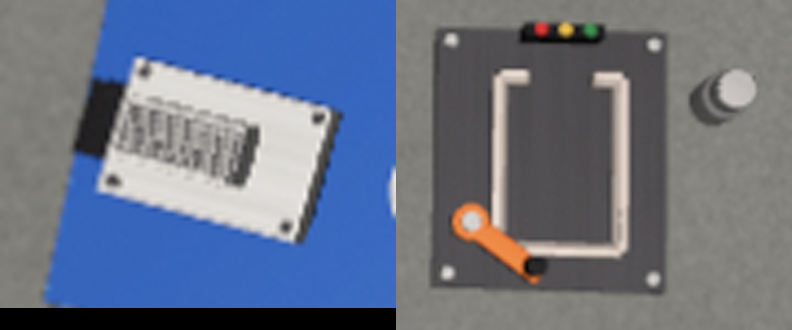

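The crop confirms it: the aluminium unit has its nose left/up-left, the cradle's gap points up to the lamps, and the button is part-way (~0.6 rad) with its peg at the crop's (537,265). One refinement of the cradle, button and can, then I move.

```bash
cat >> h.py <<'E'
from scipy.optimize import minimize
def proj(n,X):
    K,D,p,a=cam(n); r=rot(a).T
    return cv2.projectPoints(np.asarray(X,float),cv2.Rodrigues(r)[0],-r@p,K,D)[0].reshape(-1,2)
def rect_pts(x0,x1,y0,y1,z,s=.001):
    X,Y=np.meshgrid(np.arange(x0,x1,s),np.arange(y0,y1,s)); return np.c_[X.ravel(),Y.ravel(),np.full(X.size,z)]
def place(X,c,yaw):
    cs,sn=np.cos(yaw),np.sin(yaw); return np.c_[X[:,0]*cs-X[:,1]*sn+c[0],X[:,0]*sn+X[:,1]*cs+c[1],X[:,2]]
def fit_cradle(n,g,x0):   # bright walls in, dark plate and floor around them
    w=8e-3; wx,wy=.0495,.0335
    W=np.vstack([rect_pts(-wx-w,-wx,-wy-w,wy-.01,.025),rect_pts(-wx,wx+w,-wy-w+.001,-wy-.002,.025),rect_pts(-.02,wx+w,wy+.002,wy+w-.001,.025)])
    O=np.vstack([rect_pts(-wx+.005,wx,-wy+.004,wy-.004,.012),rect_pts(-wx,wx+w,-wy-w-.012,-wy-w-.003,.012),rect_pts(-.015,wx+w,wy+w+.003,wy+w+.012,.012)])
    s=lambda X,q:cv2.remap(g,*[a.astype(np.float32).reshape(-1,1) for a in proj(n,place(X,q[:2],q[2])).T],cv2.INTER_LINEAR).mean()
    r=minimize(lambda q:s(O,q)-s(W,q),x0,method='Nelder-Mead',options=dict(initial_simplex=np.array(x0)+np.array([[0,0,0],[.006,0,0],[0,.006,0],[0,0,.04]]),xatol=1e-5))
    return r.x,r.fun
E
python3 - <<'E'
from h import *
for n in('top','side'):
    z=np.load(n+'.npz'); im,d=z['im'],z['d']; g=cv2.cvtColor(im,cv2.COLOR_RGB2GRAY).astype(np.float32)
    for x0 in([.573,-.177,0],[.569,-.174,.02]): print(n,fit_cradle(n,g,x0))
    P=cloud(n,d)
    x,y,zz=P[...,0],P[...,1],P[...,2]
    k=(abs(zz-.025)<.004)&(abs(x-.573)<.064)&(abs(y+.177)<.048); r=cv2.minAreaRect((P[k][:,:2]*1e3).astype(np.float32)); print('walls depth',r,k.sum())
    for nm,lo,hi in(('peg',.060,.075),('arm',.037,.045)):
        k=(zz>lo)&(zz<hi)&(abs(x-.52)<.06)&(abs(y+.13)<.05); print(nm,P[k].mean(0),k.sum())
        if nm=='arm': print(cv2.minAreaRect((P[k][:,:2]*1e3).astype(np.float32)))
    k=(zz>.1)&(zz<.2)&(x>.4)&(x<.65)&(y>.08)&(y<.4); print('can',P[k].min(0),P[k].max(0),P[k&(zz>.15)].mean(0))
    k=(zz>.05)&(zz<.1)&(x>.4)&(x<.7)&(y>.05)&(y<.4); print('tall',P[k].min(0),P[k].max(0))
    k=(zz>.05)&(zz<.07)&(x>.55)&(x<.7)&(y<-.22)&(y>-.32); print('socket',P[k].mean(0))
E
```

```text
top (array([ 0.57430322, -0.18216208, -0.00232967]), np.float64(-108.29926300048828))
top (array([ 0.57428259, -0.18215324, -0.00222571]), np.float64(-108.30441284179688))
walls depth ((575.1507568359375, -182.6807098388672), (84.69762420654297, 114.43472290039062), 89.7292709350586) 508
peg [ 0.50875775 -0.16106937  0.06704314] 32
arm [ 0.52451031 -0.13906658  0.04178404] 178
((522.1392822265625, -141.27377319335938), (64.30138397216797, 21.24091911315918), 50.306983947753906)
can [0.45617718 0.11318175 0.10198749] [0.50967386 0.1656067  0.16801428] [0.48255174 0.13871868 0.16289662]
tall [0.45655763 0.11313003 0.05001977] [0.64361183 0.30552109 0.09981036]
socket [ 0.6171906  -0.28170537  0.05907678]
side (array([ 0.57478467, -0.17871804,  0.01392866]), np.float64(-32.031150817871094))
side (array([ 0.57480572, -0.17866609,  0.02287362]), np.float64(-31.99500274658203))
walls depth ((577.0956420898438, -178.80868530273438), (90.74266052246094, 117.03195190429688), 88.55415344238281) 190
peg [ 0.51070163 -0.15722468  0.06591412] 18
arm [ 0.52403093 -0.13821243  0.04142551] 75
((525.8034057617188, -139.85899353027344), (65.75487518310547, 23.421546936035156), 53.465492248535156)
can [0.4570651  0.11751717 0.10003342] [0.51182228 0.17127888 0.16938261] [0.48207495 0.14827125 0.16152704]
tall [0.45748424 0.12298918 0.0500095 ] [0.64585462 0.28663206 0.09977545]
socket [ 0.61936585 -0.27576834  0.0579014 ]
```

```bash
cat > plan.py <<'E'
from h import *
def plan(pts,yaw=None):
    """pts: world TCP targets (m); yaw: wanted world yaw of tool x, deg. Prints tool-frame normalised rows from the pose now."""
    o=robot.get_obs(); M=rot(o['tool_rot']); p=o['position']
    y0=np.degrees(np.arctan2(M[1,0],M[0,0]))
    t=0 if yaw is None else -((yaw-y0+180)%360-180)/180
    print('t',round(o['time'],2),'pos',p.round(4),'yaw',round(y0,2),'tilt',M[2].round(3),'w',round(o['grip_width'],4),'f',np.round(o['ft_force'],1),'q',np.round(o['q'],2))
    for X in pts: print(np.round(X,4),'->',(M.T@(np.array(X)-p)/.2).round(3),'turn',round(t,4))
C=np.array([.5744,-.1822]); PIV=C+[-.040,.057]
def peg(th): return PIV+.046*np.array([-np.sin(th),-np.cos(th)])
E
python3 - <<'E'
from plan import *
plan([[.329,-.437,.23],[.419,-.299,.23],[.509,-.160,.12]])
u=np.array([-.383,.924])
print(peg(.62))
for th in(.62,.9,1.2,1.45,1.68): print(th,np.r_[peg(th)+.008*u,.057].round(4))
E
```

```text
t 0.1 pos [ 0.2391 -0.5768  0.2297] yaw 22.51 tilt [ 0.    -0.002 -1.   ] w 0.0871 f [-0.4  0.5  0.2] q [-1.36  0.53  1.43 -0.    1.18 -0.18]
[ 0.329 -0.437  0.23 ] -> [ 0.683 -0.474 -0.001] turn 0
[ 0.419 -0.299  0.23 ] -> [ 1.362e+00 -9.390e-01  1.000e-03] turn 0
[ 0.509 -0.16   0.12 ] -> [ 2.044 -1.408  0.552] turn 0
[ 0.50767238 -0.16263841]
0.62 [ 0.5046 -0.1552  0.057 ]
0.9 [ 0.4953 -0.1464  0.057 ]
1.2 [ 0.4885 -0.1345  0.057 ]
1.45 [ 0.4857 -0.1234  0.057 ]
1.68 [ 0.4856 -0.1128  0.057 ]
```

move_arm --motion "-0.08 0.17 -0.118 0 0; -0.08 0.34 -0.235 0 0; -0.08 0.51 -0.352 0 0; -0.08 0.68 -0.47 0 0; -0.08 0.84 -0.58 0 0; -0.08 1 -0.69 0 0; -0.08 1 -0.69 0 0"

```text
time: 0.68
position: [0.3732, -0.3661, 0.23]
tool_rot: [0.98, 0.198, 0.0, -0.003]
ft_force: [-0.7, 0.4, -0.2]
grip_width: 0.0481
grip_force: 0.0
```

move_arm --motion "-0.08 0.17 -0.118 0 0; -0.08 0.34 -0.235 0.1 0; -0.08 0.51 -0.352 0.2 0; -0.08 0.68 -0.47 0.3 0; -0.08 0.84 -0.58 0.4 0; -0.08 1 -0.69 0.5 0; -0.08 1 -0.69 0.5 0;  -0.08 1 -0.69 0.5 0"

```text
time: 1.35
position: [0.503, -0.1657, 0.1282]
tool_rot: [0.98, 0.197, -0.002, -0.002]
ft_force: [-0.8, -0.5, 0.4]
grip_width: 0.0401
grip_force: 0.0
```

```bash
python3 - <<'E'
from plan import *
plan([[.509,-.160,.12],[.509,-.160,.057]])
im,d=grab('side'); save(cv2.resize(im[150:290,270:450],None,fx=3,fy=3),'s1.png')
E
```

```text
t 1.35 pos [ 0.503  -0.1657  0.1282] yaw 22.77 tilt [-0.003 -0.004 -1.   ] w 0.0401 f [-0.8 -0.5  0.4] q [-0.53  0.55  1.76  0.    0.83  0.64]
[ 0.509 -0.16   0.12 ] -> [ 0.039 -0.015  0.041] turn 0
[ 0.509 -0.16   0.057] -> [ 0.04  -0.013  0.356] turn 0
```

move_arm --motion "-0.08 0.03 -0.013 0.04 0; -0.08 0.03 -0.013 0.04 0; -0.08 0.03 -0.013 0.04 0"

```text
time: 1.65
position: [0.5075, -0.1656, 0.1226]
tool_rot: [0.981, 0.195, -0.0, 0.0]
ft_force: [-1.3, -0.3, 0.5]
grip_width: 0.04
grip_force: 0.0
```

```bash
python3 - <<'E'
from plan import *
plan([[.509,-.160,.057]])
im,d=grab('top'); save(cv2.resize(im[180:300,350:470],None,fx=4,fy=4),'t1.png')
E
```

```text
t 1.65 pos [ 0.5075 -0.1656  0.1226] yaw 22.43 tilt [-0.  0. -1.] w 0.04 f [-1.3 -0.3  0.5] q [-0.52  0.56  1.76 -0.    0.82  0.65]
[ 0.509 -0.16   0.057] -> [ 0.018 -0.023  0.328] turn 0
```

View pics/s1.png

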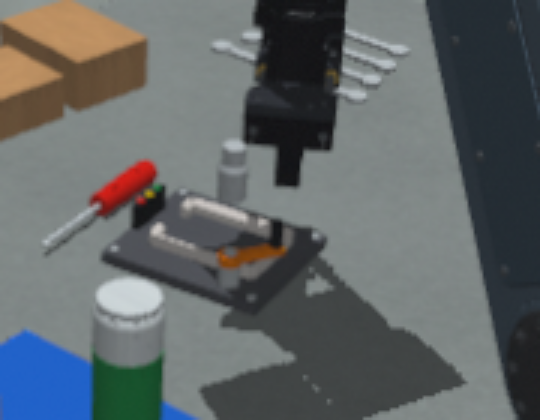

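The side crop shows the gripper above the black peg (277,235) with its finger at (288,170), so I go down around the peg.

move_arm --motion "-0.08 0.015 -0.023 0.1 0; -0.08 0.015 -0.023 0.2 0; -0.08 0.015 -0.023 0.27 0; -0.08 0.015 -0.023 0.328 0; -0.36 0.015 -0.023 0.328 0; -0.36 0.015 -0.023 0.328 0; -0.36 0.015 -0.023 0.328 0; -0.36 0.015 -0.023 0.328 0" --newtons 10

```text
time: 2.37
position: [0.5093, -0.1599, 0.058]
tool_rot: [0.981, 0.195, 0.001, 0.001]
ft_force: [-0.3, 0.3, 0.1]
grip_width: 0.029
grip_force: 0.0
```

move_arm --motion "-0.36 -0.011 -0.031 0 0; -0.36 -0.024 -0.06 0 0; -0.36 -0.037 -0.089 0 0; -0.36 -0.042 -0.123 0 0; -0.36 -0.046 -0.157 0 0; -0.36 -0.042 -0.185 0 0; -0.36 -0.038 -0.214 0 0; -0.36 -0.028 -0.24 0 0; -0.36 -0.018 -0.263 0 0; -0.36 -0.018 -0.263 0 0; -0.36 -0.018 -0.263 0 0; -0.36 -0.018 -0.263 0 0"

```text
time: 3.37
position: [0.4853, -0.1117, 0.0568]
tool_rot: [0.981, 0.195, -0.0, -0.0]
ft_force: [0.5, 0.6, -0.5]
grip_width: 0.0282
grip_force: 0.0
```

```bash
python3 - <<'E'
from plan import *
u=np.array([-.383,.924])
plan([np.r_[peg(1.68)+.008*u,.057]])
E
```

```text
t 3.37 pos [ 0.4853 -0.1117  0.0568] yaw 22.52 tilt [-0. -0. -1.] w 0.0282 f [ 0.5  0.6 -0.5] q [-0.45  0.65  1.89  0.    0.6   0.73]
[ 0.4856 -0.1128  0.057 ] -> [-0.001  0.006 -0.001] turn 0
```

move_arm --motion "-0.2 0 0 -0.1 0; 0 0 0 -0.3 0; 0.2 0 0 -0.5 0; 0.6 0 0 -0.7 0; 0.6 0 0 -0.85 -0.04; 0.6 0.08 -0.18 -0.95 -0.08; 0.6 0.15 -0.36 -0.95 -0.12; 0.6 0.22 -0.54 -0.95 -0.16; 0.6 0.3 -0.72 -0.95 -0.2; 0.6 0.38 -0.9 -0.95 -0.24; 0.6 0.38 -0.9 -0.95 -0.28; 0.6 0.38 -0.9 -0.95 -0.298"

```text
time: 4.37
position: [0.4859, 0.086, 0.2469]
tool_rot: [0.784, 0.621, -0.0, -0.0]
ft_force: [-0.3, -0.1, -0.5]
grip_width: 0.0697
grip_force: 0.0
```

```bash
python3 - <<'E'
from plan import *
plan([[.507,.17,.25],[.507,.282,.25],[.507,.282,.1]],76.2)
im,d=grab('top'); save(cv2.resize(im[180:300,350:470],None,fx=4,fy=4),'t2.png')
P=cloud('top',d); x,y,z=P[...,0],P[...,1],P[...,2]
k=(z>.06)&(z<.075)&(abs(x-.5)<.06)&(abs(y+.13)<.06); q=P[k].mean(0); print(q,k.sum(),'theta',np.arctan2(PIV[0]-q[0],PIV[1]-q[1]))
g=cv2.cvtColor(im,cv2.COLOR_RGB2GRAY).astype(np.float32); print(fit_cradle('top',g,[.574,-.182,0]))
E
```

```text
t 4.37 pos [0.4859 0.086  0.2469] yaw 76.72 tilt [ 0.    -0.001 -1.   ] w 0.0697 f [-0.3 -0.1 -0.5] q [-0.05  0.33  1.74  0.    1.08  0.18]
[0.507 0.17  0.25 ] -> [ 0.433  0.006 -0.015] turn 0.0029
[0.507 0.282 0.25 ] -> [ 0.978 -0.122 -0.015] turn 0.0029
[0.507 0.282 0.1  ] -> [ 0.978 -0.122  0.735] turn 0.0029
[ 0.49021724 -0.11628201  0.06778026] 29 theta 1.769963666286063
(array([ 0.57414115, -0.18213274, -0.00309078]), np.float64(-114.98416900634766))
```

move_arm --motion "0.6 0.18 -0.02 0 0; 0.6 0.36 -0.045 0 0; 0.6 0.54 -0.07 0 0; 0.6 0.72 -0.09 0 0; 0.6 0.86 -0.105 0.05 0; 0.6 0.978 -0.122 0.2 0; 0.6 0.978 -0.122 0.38 0.003; 0.6 0.978 -0.122 0.55 0.003; 0.6 0.978 -0.122 0.7 0.003; 0.6 0.978 -0.122 0.735 0.003; 0.6 0.978 -0.122 0.735 0.003; 0.6 0.978 -0.122 0.735 0.003"

```text
time: 5.42
position: [0.5106, 0.279, 0.1005]
tool_rot: [0.791, 0.612, 0.0, 0.0]
ft_force: [0.4, -0.7, -0.1]
grip_width: 0.0698
grip_force: 0.0
```

```bash
python3 - <<'E'
from plan import *
plan([[.507,.2823,.035]],76.2)
im,d=grab('side'); save(cv2.resize(im[200:360,180:380],None,fx=3,fy=3),'s2.png')
E
```

```text
t 5.42 pos [0.5106 0.279  0.1005] yaw 75.52 tilt [ 0.     0.001 -1.   ] w 0.0698 f [ 0.4 -0.7 -0.1] q [0.31 0.65 1.65 0.   0.84 0.56]
[0.507  0.2823 0.035 ] -> [ 0.011 -0.022  0.328] turn -0.0038
```

View pics/s2.png

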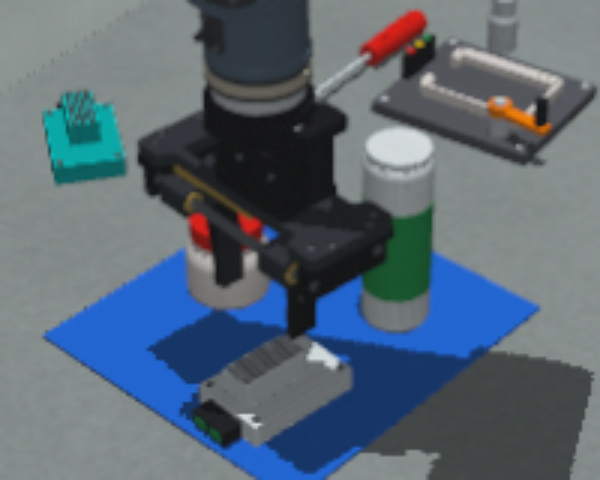

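The crop shows the gripper straddling the finned ridge (265,360), clear of the can (397,230) and tub (225,270). In the cradle behind, the button is swung out with its peg at (543,112). I descend and grip.

move_arm --motion "0.6 0.011 -0.022 0.08 -0.004; 0.6 0.011 -0.022 0.16 -0.004; 0.6 0.011 -0.022 0.24 -0.004; 0.6 0.011 -0.022 0.3 -0.004; 0.6 0.011 -0.022 0.328 -0.004; 0.6 0.011 -0.022 0.328 -0.004; 0.6 0.011 -0.022 0.328 -0.004"

```text
time: 6.05
position: [0.5067, 0.2825, 0.0352]
tool_rot: [0.786, 0.618, 0.001, 0.0]
ft_force: [-0.7, -0.6, 0.4]
grip_width: 0.0694
grip_force: 0.0
```

move_arm --motion "0.2 0 0 0 0; -0.2 0 0 0 0; -0.6 0 0 0 0; -1 0 0 0 0; -1 0 0 0 0; -1 0 0 0 0; -1 0 0 0 0; -1 0 0 0 0; -1 0 0 0 0; -1 0 0 0 0" --newtons 40

```text
time: 6.88
position: [0.5064, 0.2825, 0.0344]
tool_rot: [0.786, 0.618, 0.0, 0.0]
ft_force: [0.6, -1.1, 0.3]
grip_width: 0.0277
grip_force: 40.0
```

```bash
python3 - <<'E'
from plan import *
plan([[.507,.2823,.235],[.507,.2823,.27]],76.2); print(robot.get_obs()['grip_force'])
E
```

```text
t 6.88 pos [0.5064 0.2825 0.0344] yaw 76.33 tilt [ 0.     0.001 -1.   ] w 0.0277 f [ 0.6 -1.1  0.3] q [ 0.32  0.75  1.68 -0.    0.71  0.55]
[0.507  0.2823 0.235 ] -> [ 0.     0.004 -1.003] turn 0.0007
[0.507  0.2823 0.27  ] -> [ 0.     0.004 -1.178] turn 0.0007
39.99908208847046
```

move_arm --motion "-1 0 0 -0.05 0; -1 0 0 -0.12 0; -1 0 0 -0.22 0; -1 0 0 -0.35 0; -1 0 0 -0.5 0; -1 0 0 -0.65 0; -1 0 0 -0.8 0; -1 0 0 -0.92 0; -1 0 0 -1 0; -1 0 0 -1 0; -1 0 0 -1 0"

```text
time: 7.8
position: [0.5055, 0.2823, 0.2349]
tool_rot: [0.786, 0.618, 0.0, 0.0]
ft_force: [0.3, 0.4, -3.2]
grip_width: 0.0276
grip_force: 40.0
```

```bash
python3 - <<'E'
from plan import *
plan([[.53,.11,.255],[.58,-.05,.255]],76.2); print(robot.get_obs()['grip_force'])
E
```

```text
t 7.8 pos [0.5055 0.2823 0.2349] yaw 76.33 tilt [ 0.  0. -1.] w 0.0276 f [ 0.3  0.4 -3.2] q [0.32 0.46 1.55 0.   1.13 0.55]
[0.53  0.11  0.255] -> [-0.808  0.323 -0.101] turn 0.0007
[ 0.58  -0.05   0.255] -> [-1.527  0.755 -0.101] turn 0.0007
39.99799311161041
```

move_arm --motion "-1 -0.05 0.02 -0.1 0; -1 -0.15 0.06 -0.1 0; -1 -0.27 0.11 -0.1 0; -1 -0.4 0.16 -0.1 0; -1 -0.53 0.21 -0.1 0; -1 -0.65 0.26 -0.1 0; -1 -0.75 0.3 -0.1 0; -1 -0.808 0.323 -0.1 0; -1 -0.808 0.323 -0.1 0"

```text
time: 8.55
position: [0.5298, 0.1078, 0.2525]
tool_rot: [0.787, 0.617, -0.002, -0.001]
ft_force: [1.1, 0.3, -3.1]
grip_width: 0.0276
grip_force: 40.0
```

```bash
python3 - <<'E'
from plan import *
plan([[.58,-.05,.235],[.584,-.08,.22]],-.15)
E
```

```text
t 8.55 pos [0.5298 0.1078 0.2525] yaw 76.14 tilt [-0.002 -0.004 -1.   ] w 0.0276 f [ 1.1  0.3 -3.1] q [-0.01  0.39  1.62 -0.    1.14  0.24]
[ 0.58  -0.05   0.235] -> [-0.706  0.433  0.087] turn 0.4238
[ 0.584 -0.08   0.22 ] -> [-0.846  0.489  0.162] turn 0.4238
```

move_arm --motion "-1 -0.07 0.04 0 0.036; -1 -0.16 0.09 0 0.072; -1 -0.26 0.15 0 0.108; -1 -0.36 0.21 0 0.144; -1 -0.46 0.27 0 0.18; -1 -0.56 0.33 0.04 0.216; -1 -0.66 0.39 0.08 0.252; -1 -0.75 0.44 0.12 0.288; -1 -0.82 0.475 0.16 0.324; -1 -0.846 0.489 0.16 0.36; -1 -0.846 0.489 0.16 0.396; -1 -0.846 0.489 0.16 0.424"

```text
time: 9.55
position: [0.585, -0.0765, 0.2206]
tool_rot: [1.0, -0.003, -0.002, -0.001]
ft_force: [-0.5, 0.8, -2.2]
grip_width: 0.0277
grip_force: 40.0
```

```bash
python3 - <<'E'
from plan import *
plan([[.5843,-.1821,.1]],-.15)
E
```

```text
t 9.55 pos [ 0.585  -0.0765  0.2206] yaw -0.32 tilt [-0.003 -0.002 -1.   ] w 0.0277 f [-0.5  0.8 -2.2] q [-0.32  0.49  1.53  0.    1.12  1.26]
[ 0.5843 -0.1821  0.1   ] -> [0.001 0.529 0.602] turn -0.0009
```

move_arm --motion "-1 0 0.06 0.03 0; -1 0 0.16 0.09 0; -1 0 0.28 0.17 0; -1 0 0.4 0.27 0; -1 0 0.48 0.37 0; -1 0 0.529 0.47 0; -1 0 0.529 0.55 0; -1 0 0.529 0.602 0; -1 0 0.529 0.602 0; -1 0 0.529 0.602 0; -1 0 0.529 0.602 0"

```text
time: 10.47
position: [0.5863, -0.1829, 0.1026]
tool_rot: [1.0, 0.001, 0.001, 0.0]
ft_force: [0.4, -0.3, -3.6]
grip_width: 0.0279
grip_force: 40.0
```

```bash
python3 - <<'E'
from plan import *
plan([[.5843,-.1821,.07]],-.15)
ti,td=grab('top'); si,sd=grab('side')
a=cv2.resize(ti[180:300,350:470],None,fx=3.3,fy=3.3); b=cv2.resize(si[180:280,280:400],None,fx=3.3,fy=3.3)
h=max(a.shape[0],b.shape[0]); f=lambda x:np.vstack([x,np.zeros((h-x.shape[0],x.shape[1],3),np.uint8)])
save(np.hstack([f(a),f(b)]),'hover.png')
E
```

```text
t 10.47 pos [ 0.5863 -0.1829  0.1026] yaw 0.1 tilt [ 0.001  0.001 -1.   ] w 0.0279 f [ 0.4 -0.3 -3.6] q [-0.48  0.68  1.57  0.    0.9   1.08]
[ 0.5843 -0.1821  0.07  ] -> [-0.01  -0.004  0.163] turn 0.0014
```

View pics/hover.png

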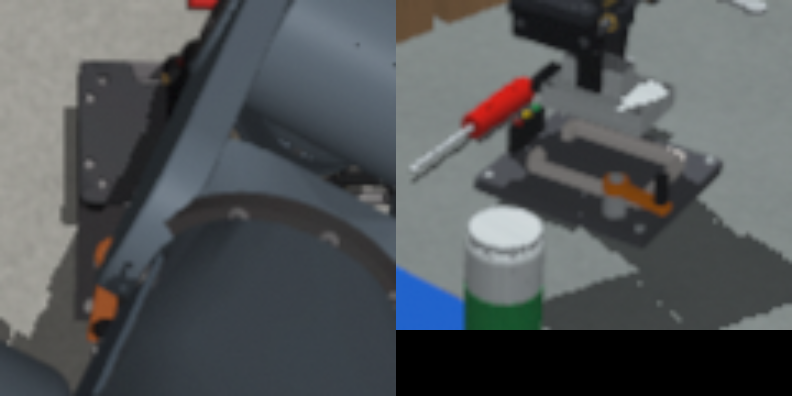

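The crop shows the unit held level over the pocket, nose towards the lamps, with the button out at (640,195). The top view is mostly hidden by the arm, so I check the offset with depth.

```bash
python3 - <<'E'
from plan import *
for n in('top','side'):
    d=np.load(n+'.npz')['d']; P=cloud(n,d); x,y,z=P[...,0],P[...,1],P[...,2]
    k=(abs(z-.092)<.0035)&(abs(x-.578)<.09)&(abs(y+.18)<.045)
    Q=P[k]; print(n,k.sum(),'z',Q[:,2].mean()); 
    for ax in(0,1): print(' ',np.percentile(Q[:,ax],[0,1,3,97,99,100]).round(4))
    # +y face and its ends
    k=(z>.075)&(z<.088)&(abs(x-.578)<.09)&(abs(y+.15)<.012); Q=P[k]
    if len(Q)>9: print('  face y',np.median(Q[:,1]),'x',np.percentile(Q[:,0],[0,2,98,100]).round(4),'slope',np.polyfit(Q[:,0],Q[:,1],1)[0],len(Q))
    k=(z>.015)&(z<.024)&(abs(x-.575)<.05)&(abs(y+.14)<.012); Q=P[k]
    if len(Q)>9: print('  wall outer y',np.median(Q[:,1]),'x',np.percentile(Q[:,0],[0,2,98,100]).round(4),'slope',np.polyfit(Q[:,0],Q[:,1],1)[0],len(Q))
E
```

```text
top 0 z nan<stdin>:5: RuntimeWarning: Mean of empty slice.
  ret = ret.dtype.type(ret / rcount)
Traceback (most recent call last):
IndexError: index -1 is out of bounds for axis 0 with size 0
```

```bash
python3 - <<'E'
from plan import *
for n in('top','side'):
    d=np.load(n+'.npz')['d']; P=cloud(n,d); x,y,z=P[...,0],P[...,1],P[...,2]
    def rep(nm,k,edges=True):
        Q=P[k]
        if len(Q)<10: print(n,nm,len(Q)); return
        print(n,nm,len(Q),'med',np.median(Q,0).round(4),'x',np.percentile(Q[:,0],[0,2,98,100]).round(4),'y',np.percentile(Q[:,1],[0,2,98,100]).round(4),'slope',np.polyfit(Q[:,0],Q[:,1],1)[0].round(4))
    rep('body top',(abs(z-.092)<.004)&(abs(x-.578)<.09)&(abs(y+.18)<.045))
    rep('+y face',(z>.076)&(z<.087)&(abs(x-.578)<.09)&(abs(y+.15)<.015))
    rep('wall outer',(z>.015)&(z<.022)&(abs(x-.575)<.05)&(abs(y+.14)<.012))
    rep('wall top',(abs(z-.025)<.002)&(abs(x-.575)<.05)&(abs(y+.142)<.012))
E
```

```text
top body top 0
top +y face 0
top wall outer 3
top wall top 0
side body top 294 med [ 0.5654 -0.1659  0.0929] x [0.5321 0.5335 0.645  0.6482] y [-0.2159 -0.2108 -0.147  -0.1447] slope 0.1155
side +y face 119 med [ 0.5792 -0.1509  0.0815] x [0.5327 0.5329 0.6375 0.6453] y [-0.1649 -0.1632 -0.1461 -0.1458] slope 0.0152
side wall outer 44 med [ 0.5886 -0.14    0.0181] x [0.5255 0.5294 0.621  0.6241] y [-0.1448 -0.1445 -0.1301 -0.1295] slope -0.0791
side wall top 25 med [ 0.5987 -0.1399  0.0247] x [0.5607 0.5647 0.6225 0.6243] y [-0.1453 -0.145  -0.1345 -0.1336] slope 0.0074
```

```bash
python3 - <<'E'
from plan import *
D=[]
for i in range(4): D.append(robot.camera('side')[1])
d=np.median(D,0); P=cloud('side',d); x,y,z=P[...,0],P[...,1],P[...,2]
v,u=np.where((abs(z-.012)<.003)&(abs(x-.575)<.12)&(abs(y+.18)<.1)); 
Q=P[v,u]
for lo in np.arange(-.125,-.105,.005):
    s=Q[(Q[:,1]>lo)&(Q[:,1]<lo+.005)]; print('plate strip y',lo.round(3),'x',s[:,0].min().round(4),s[:,0].max().round(4),len(s))
print('plate y max',np.percentile(Q[:,1],[98,100]).round(4))
k=(z>.020)&(z<.029)&(abs(x-.575)<.063)&(abs(y+.18)<.046); W=P[k]; print('walls',len(W),W.min(0).round(4),W.max(0).round(4))
s=W[W[:,1]>-.15]; print('+y wall x',s[:,0].min(),s[:,0].max(),'y',s[:,1].min(),s[:,1].max())
# unit back end / nose end per image row
k=(z>.073)&(z<.09)&(abs(x-.578)<.09)&(abs(y+.155)<.015)
for r in np.unique(np.where(k)[0]):
    c=np.where(k[r])[0]; print(r,c.min(),c.max(),P[r,c.min()].round(4),P[r,c.max()].round(4))
E
```

```text
plate strip y -0.125 x 0.5022 0.6642 44
plate strip y -0.12 x 0.5017 0.663 49
plate strip y -0.115 x 0.5011 0.667 59
plate strip y -0.11 x 0.5005 0.6666 79
plate strip y -0.105 x 0.5011 0.6587 42
plate y max [-0.104  -0.1017]
walls 225 [ 0.5202 -0.2255  0.02  ] [ 0.6365 -0.1371  0.0281]
+y wall x 0.5222670314191153 0.6365060715251436 y -0.1494550151233338 -0.1371388747267568
202 321 321 [ 0.6474 -0.1696  0.0892] [ 0.6474 -0.1696  0.0892]
203 321 324 [ 0.6453 -0.1661  0.0882] [ 0.6368 -0.1683  0.0899]
204 320 324 [ 0.6489 -0.1668  0.0836] [ 0.6357 -0.1666  0.0877]
205 320 323 [ 0.6464 -0.1628  0.083 ] [ 0.6365 -0.1625  0.0862]
206 320 323 [ 0.6502 -0.1695  0.0754] [ 0.6334 -0.1573  0.0864]
207 322 325 [ 0.6419 -0.1665  0.0762] [ 0.625  -0.1541  0.0873]
208 323 328 [ 0.6288 -0.1496  0.085 ] [ 0.613  -0.1498  0.0899]
209 323 331 [ 0.6303 -0.1524  0.08  ] [ 0.6032 -0.1495  0.0899]
210 323 338 [ 0.6292 -0.1507  0.0779] [ 0.5843 -0.1554  0.09  ]
211 323 340 [ 0.6289 -0.1503  0.075 ] [ 0.5772 -0.1541  0.0897]
212 327 339 [ 0.6157 -0.1499  0.0762] [ 0.5795 -0.1528  0.0864]
213 329 344 [ 0.6094 -0.1503  0.0748] [ 0.5635 -0.1521  0.0887]
214 332 356 [ 0.6008 -0.1522  0.0735] [ 0.5333 -0.1654  0.0889]
215 336 356 [ 0.5862 -0.1488  0.0766] [ 0.533  -0.1653  0.0858]
216 339 356 [ 0.5777 -0.1506  0.0753] [ 0.5331 -0.1658  0.0824]
217 342 355 [ 0.568  -0.1503  0.0754] [ 0.5331 -0.1601  0.0819]
218 345 355 [ 0.5601 -0.1533  0.0733] [ 0.5348 -0.164   0.0763]
219 348 354 [ 0.5495 -0.151   0.0747] [ 0.5355 -0.1596  0.0751]
220 351 353 [ 0.5395 -0.1498  0.0754] [ 0.5344 -0.1517  0.0762]
```

Side-camera relative measurement (unit minus pocket: about +2.8 mm, −2 mm) agrees with the pose figures (+2, −0.8), so the planned target holds. I lower to just above the lead-in.

move_arm --motion "-1 -0.011 -0.006 0.04 0.001; -1 -0.011 -0.006 0.08 0.001; -1 -0.011 -0.006 0.12 0.001; -1 -0.011 -0.006 0.16 0.001; -1 -0.011 -0.006 0.19 0.001; -1 -0.011 -0.006 0.21 0.001; -1 -0.011 -0.006 0.21 0.001; -1 -0.011 -0.006 0.21 0.001; -1 -0.011 -0.006 0.21 0.001"

```text
time: 11.52
position: [0.5837, -0.1822, 0.0601]
tool_rot: [1.0, -0.002, 0.0, 0.0]
ft_force: [-0.2, -0.7, -2.0]
grip_width: 0.0279
grip_force: 40.0
```

```bash
python3 - <<'E'
from plan import *
plan([[.584,-.1817,.0435]],-.15)
E
```

```text
t 11.52 pos [ 0.5837 -0.1822  0.0601] yaw -0.17 tilt [ 0.001  0.    -1.   ] w 0.0279 f [-0.2 -0.7 -2. ] q [-0.49  0.74  1.59  0.    0.81  1.09]
[ 0.584  -0.1817  0.0435] -> [ 0.001 -0.002  0.083] turn -0.0001
```

move_arm --motion "-1 0.001 -0.001 0.01 0; -1 0.001 -0.001 0.02 0; -1 0.001 -0.001 0.03 0; -1 0.001 -0.001 0.04 0; -1 0.001 -0.001 0.04 0; -1 0.001 -0.001 0.04 0"

```text
time: 12.02
position: [0.5835, -0.1818, 0.0518]
tool_rot: [1.0, -0.002, -0.0, -0.0]
ft_force: [-1.0, -0.9, -2.4]
grip_width: 0.0276
grip_force: 40.0
```

move_arm --motion "-1 0.001 0 0.008 0; -1 0.001 0 0.016 0; -1 0.001 0 0.024 0; -1 0.001 0 0.024 0; -1 0.001 0 0.024 0"

```text
time: 12.43
position: [0.5837, -0.1818, 0.047]
tool_rot: [1.0, -0.002, -0.0, -0.0]
ft_force: [-0.8, 0.9, -3.4]
grip_width: 0.0274
grip_force: 40.0
```

move_arm --motion "-1 0 0 0.006 0; -1 0 0 0.012 0; -1 0 0 0.018 0; -1 0 0 0.021 0; -1 0 0 0.021 0; -1 0 0 0.021 0"

```text
time: 12.93
position: [0.5838, -0.1818, 0.0429]
tool_rot: [1.0, -0.002, -0.0, -0.0]
ft_force: [-0.4, -0.5, -3.4]
grip_width: 0.0275
grip_force: 40.0
```

Still hanging free, about 0.5 mm above the floor. A touch lower, then I release.

move_arm --motion "-1 0 0 0.002 0; -1 0 0 0.004 0; -1 0 0 0.005 0; -1 0 0 0.005 0; -1 0 0 0.005 0"

```text
time: 13.35
position: [0.5839, -0.1819, 0.0424]
tool_rot: [1.0, -0.002, 0.0, 0.0]
ft_force: [-0.4, -0.0, 2.5]
grip_width: 0.0273
grip_force: 40.0
```

move_arm --motion "-0.2 0 0 0 0; 0 0 0 0 0; 0.2 0 0 0 0; 0.2 0 0 0 0; 0.2 0 0 0 0; 0.2 0 0 0 0; 0.2 0 0 -0.02 0; 0.2 0 0 -0.08 0; 0.2 0 0 -0.2 0; 0.2 0 0 -0.35 0; 0.2 0 0 -0.35 0; 0.2 0 0 -0.35 0"

```text
time: 14.35
position: [0.5855, -0.1826, 0.1149]
tool_rot: [1.0, -0.001, 0.003, 0.001]
ft_force: [-0.3, 0.1, -0.3]
grip_width: 0.0523
grip_force: 0.0
```

```bash
python3 - <<'E'
from plan import *
pp=peg(1.70); print('peg',pp)
plan([np.r_[pp+[-.0,.04],.13]],-45+90)
d=np.median([robot.camera('side')[1] for i in range(4)],0); P=cloud('side',d); x,y,z=P[...,0],P[...,1],P[...,2]
k=(abs(z-.032)<.005)&(abs(x-.575)<.047)&(abs(y+.18)<.030); Q=P[k]; A=np.c_[Q[:,:2]-Q[:,:2].mean(0),np.ones(len(Q))]; s=np.linalg.lstsq(A,Q[:,2],rcond=None)[0]; print('top of unit z',s,len(Q))
k=(z>.046)&(z<.06)&(abs(x-.58)<.045)&(abs(y+.18)<.03); Q=P[k]; print('ridge',Q[:,2].max() if len(Q) else None,np.median(Q,0))
k=(z>.06)&(z<.075)&(abs(x-.49)<.03)&(abs(y+.12)<.03); print('peg',P[k].mean(0))
im,_=grab('side'); save(cv2.resize(im[180:280,280:400],None,fx=5,fy=5,interpolation=cv2.INTER_CUBIC),'seat.png')
E
```

```text
peg [ 0.48878342 -0.11927315]
t 14.35 pos [ 0.5855 -0.1826  0.1149] yaw -0.17 tilt [ 0.005  0.003 -1.   ] w 0.0523 f [-0.3  0.1 -0.3] q [-0.48  0.66  1.56 -0.    0.92  1.09]
[ 0.4888 -0.0793  0.13  ] -> [-0.484 -0.515 -0.079] turn -0.2509
top of unit z [ 0.01668971 -0.02381016  0.03284456] 245
ridge 0.057972920031041264 [ 0.58656239 -0.17392278  0.05481791]
peg [ 0.49290534 -0.11332582  0.06600312]
```

View pics/seat.png

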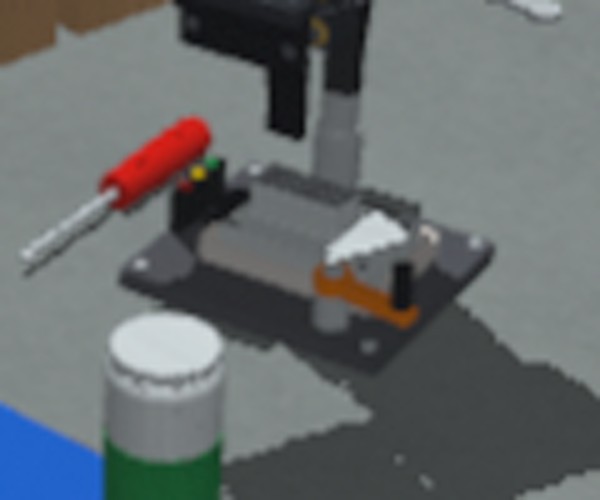

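The unit sits flush in the pocket with its nose in the gap (240,200), and the button is clear with its peg at (403,285). Next, push the button shut with closed fingers.

```bash
python3 - <<'E'
from plan import *
n=np.array([.707,-.707])
plan([[.463,-.092,.13],[.463,-.092,.058]],45)
s=np.array([.463,-.092]); X=np.array([.707,.707])
for th in(1.75,1.6,1.4,1.2,1.0,.8,.6,.4,.2,.05,0): w=peg(th)-.021*n; print(th,w.round(4),'from start, tool:',(np.array([X@(w-s),n@(w-s)])/.2).round(3))
E
```

```text
t 14.6 pos [ 0.5829 -0.1814  0.1109] yaw -0.17 tilt [-0.002 -0.001 -1.   ] w 0.0524 f [ 0.3  0.1 -0.4] q [-0.48  0.66  1.57 -0.    0.91  1.09]
[ 0.463 -0.092  0.13 ] -> [-0.601 -0.445 -0.094] turn -0.251
[ 0.463 -0.092  0.058] -> [-0.6   -0.445  0.266] turn -0.251
1.75 [ 0.4743 -0.1022] from start, tool: [0.004 0.076]
1.6 [ 0.4736 -0.109 ] from start, tool: [-0.023  0.098]
1.4 [ 0.4742 -0.1182] from start, tool: [-0.053  0.132]
1.2 [ 0.4767 -0.127 ] from start, tool: [-0.075  0.172]
1.0 [ 0.4808 -0.1352] from start, tool: [-0.09   0.216]
0.8 [ 0.4866 -0.1424] from start, tool: [-0.095  0.261]
0.6 [ 0.4936 -0.1483] from start, tool: [-0.091  0.307]
0.4 [ 0.5016 -0.1527] from start, tool: [-0.078  0.351]
0.2 [ 0.5104 -0.1554] from start, tool: [-0.057  0.392]
0.05 [ 0.5173 -0.1563] from start, tool: [-0.035  0.419]
0 [ 0.5196 -0.1564] from start, tool: [-0.028  0.427]
```

move_arm --motion "-0.5 0 0 -0.1 0; -1 -0.1 -0.07 -0.1 -0.035; -1 -0.2 -0.15 -0.1 -0.07; -1 -0.3 -0.22 -0.1 -0.105; -1 -0.4 -0.3 -0.1 -0.14; -1 -0.5 -0.37 -0.1 -0.175; -1 -0.6 -0.445 -0.1 -0.21; -1 -0.6 -0.445 -0.1 -0.251; -1 -0.6 -0.445 -0.1 -0.251; -1 -0.6 -0.445 -0.1 -0.251; -1 -0.6 -0.445 -0.1 -0.251" --newtons 10

```text
time: 15.52
position: [0.4651, -0.0931, 0.1318]
tool_rot: [0.924, 0.381, 0.0, 0.0]
ft_force: [-0.2, -0.3, -0.3]
grip_width: 0.0009
grip_force: 0.0
```

```bash
python3 - <<'E'
from plan import *
plan([[.463,-.092,.058]],45)
E
```

```text
t 15.52 pos [ 0.4651 -0.0931  0.1318] yaw 44.84 tilt [ 0.     0.001 -1.   ] w 0.0009 f [-0.2 -0.3 -0.3] q [-0.43  0.49  1.9  -0.    0.75  0.35]
[ 0.463 -0.092  0.058] -> [-0.004 -0.012  0.369] turn -0.0009
```

move_arm --motion "-1 -0.004 -0.012 0.12 -0.001; -1 -0.004 -0.012 0.24 -0.001; -1 -0.004 -0.012 0.34 -0.001; -1 -0.004 -0.012 0.369 -0.001; -1 -0.004 -0.012 0.369 -0.001; -1 -0.004 -0.012 0.369 -0.001; -1 -0.004 -0.012 0.369 -0.001"

```text
time: 16.1
position: [0.4627, -0.0918, 0.0589]
tool_rot: [0.923, 0.384, 0.001, 0.001]
ft_force: [0.2, 0.3, -0.8]
grip_width: 0.0003
grip_force: 0.0
```

move_arm --motion "-1 0.004 0.04 0 0; -1 0.004 0.076 0 0; -1 -0.023 0.098 0 0; -1 -0.053 0.132 0 0; -1 -0.075 0.172 0 0; -1 -0.09 0.216 0 0; -1 -0.095 0.261 0 0; -1 -0.091 0.307 0 0; -1 -0.078 0.351 0 0; -1 -0.057 0.392 0 0; -1 -0.035 0.415 0 0; -1 -0.035 0.415 0 0"

```text
time: 17.1
position: [0.5188, -0.1557, 0.0584]
tool_rot: [0.923, 0.384, 0.002, 0.002]
ft_force: [0.1, -0.4, -0.0]
grip_width: 0.0008
grip_force: 0.0
```

```bash
python3 - <<'E'
from plan import *
plan([[.5196,-.1564,.058]])
for n in('top','side'):
    im,d=grab(n); P=cloud(n,d); x,y,z=P[...,0],P[...,1],P[...,2]
    hsv=cv2.cvtColor(im,cv2.COLOR_RGB2HSV)
    k=(hsv[...,1]>130)&(hsv[...,0]<18)&(z>.034)&(z<.048)&(abs(x-.53)<.07)&(abs(y+.15)<.07); print(n,k.sum())
    if k.sum()>5: print('orange',P[k].min(0),P[k].max(0),cv2.minAreaRect((P[k][:,:2]*1e3).astype(np.float32)))
    if n=='side': save(cv2.resize(im[180:280,280:400],None,fx=5,fy=5,interpolation=cv2.INTER_CUBIC),'shut.png')
E
```

```text
t 17.1 pos [ 0.5188 -0.1557  0.0584] yaw 45.2 tilt [ 0.002  0.004 -1.   ] w 0.0008 f [ 0.1 -0.4 -0. ] q [-0.5   0.68  1.78  0.    0.68  0.28]
[ 0.5196 -0.1564  0.058 ] -> [0.    0.005 0.002] turn 0
top 18
orange [ 0.53072797 -0.12063244  0.0389573 ] [ 0.54278716 -0.11450139  0.04594578] ((536.931884765625, -116.81088256835938), (5.202966213226318, 12.804232597351074), 72.95679473876953)
side 54
orange [ 0.52241649 -0.16872421  0.03409693] [ 0.54530224 -0.11125172  0.04670275] ((531.2708740234375, -139.48878479003906), (59.689369201660156, 15.80737018585205), 74.62647247314453)
```

View pics/shut.png

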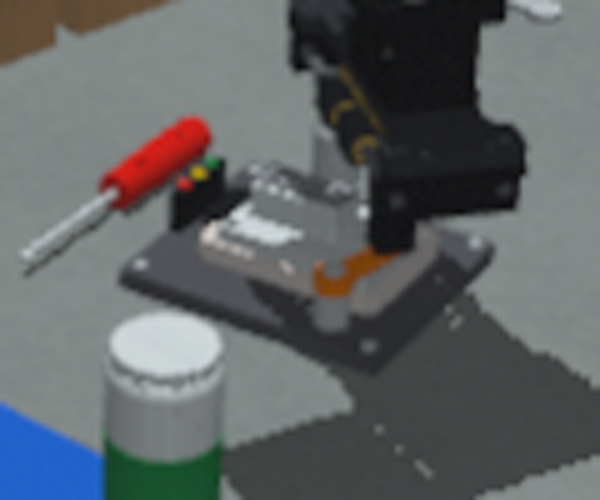

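The button is nearly shut, with the arm over the unit's end (355,265). I push along +x until the stop shows in the force.

move_arm --motion "-1 0.005 0.005 0 0; -1 0.01 0.01 0 0; -1 0.014 0.014 0 0; -1 0.014 0.014 0 0; -1 0.014 0.014 0 0"

```text
time: 17.62
position: [0.5198, -0.1547, 0.0582]
tool_rot: [0.923, 0.384, 0.0, 0.0]
ft_force: [-0.5, 0.3, 0.0]
grip_width: 0.0009
grip_force: 0.0
```

move_arm --motion "-1 0.005 0.005 0 0; -1 0.01 0.01 0 0; -1 0.01 0.01 0 0; -1 0.01 0.01 0 0"

```text
time: 17.95
position: [0.5223, -0.1546, 0.058]
tool_rot: [0.923, 0.384, -0.0, -0.0]
ft_force: [0.0, 0.4, -0.3]
grip_width: 0.0006
grip_force: 0.5
```

move_arm --motion "-1 0.005 0.005 0 0; -1 0.01 0.01 0 0; -1 0.014 0.014 0 0; -1 0.014 0.014 0 0; -1 0.014 0.014 0 0"

```text
time: 18.37
position: [0.5268, -0.1548, 0.0581]
tool_rot: [0.923, 0.384, 0.0, 0.0]
ft_force: [-0.6, -0.1, -1.2]
grip_width: 0.0001
grip_force: 0.3
```

```bash
python3 - <<'E'
from plan import *
plan([[.5296,-.1545,.058]])
d=np.median([robot.camera('side')[1] for i in range(3)],0); im,_=grab('side')
P=cloud('side',d); x,y,z=P[...,0],P[...,1],P[...,2]; hsv=cv2.cvtColor(im,cv2.COLOR_RGB2HSV)
k=(hsv[...,1]>130)&(hsv[...,0]<18)&(z>.034)&(z<.05)&(abs(x-.53)<.07)&(abs(y+.15)<.07); Q=P[k]
print(cv2.minAreaRect((Q[:,:2]*1e3).astype(np.float32)),np.median(Q[Q[:,1]<-.155],0),np.median(Q[Q[:,1]>-.135],0))
E
```

```text
t 18.37 pos [ 0.5268 -0.1548  0.0581] yaw 45.18 tilt [ 0.  0. -1.] w 0.0001 f [-0.6 -0.1 -1.2] q [-0.49  0.69  1.76  0.    0.7   0.29]
[ 0.5296 -0.1545  0.058 ] -> [0.011 0.009 0.001] turn 0
((534.0809326171875, -137.58673095703125), (52.706729888916016, 16.285850524902344), 83.32588195800781) [ 0.5302661  -0.16025612  0.04026631] [ 0.53272138 -0.11721485  0.04220478]
```

move_arm --motion "-1 0.004 0.004 0 0; -1 0.007 0.007 0 0; -1 0.01 0.01 0 0; -1 0.01 0.01 0 0; -1 0.01 0.01 0 0"

```text
time: 18.98
position: [0.5294, -0.1548, 0.0582]
tool_rot: [0.923, 0.384, 0.0, 0.0]
ft_force: [-1.2, -0.8, 0.4]
grip_width: 0.0006
grip_force: 0.4
```

move_arm --motion "-1 0.004 0.004 0 0; -1 0.007 0.007 0 0; -1 0.007 0.007 0 0; -1 0.007 0.007 0 0"

```text
time: 19.32
position: [0.5305, -0.1543, 0.058]
tool_rot: [0.923, 0.384, -0.001, -0.001]
ft_force: [-3.7, 1.0, -0.6]
grip_width: 0.0005
grip_force: 1.4
```

move_arm --motion "-1 0.004 0.004 0 0; -1 0.007 0.007 0 0; -1 0.007 0.007 0 0; -1 0.007 0.007 0 0"

```text
time: 19.65
position: [0.5313, -0.1537, 0.0578]
tool_rot: [0.923, 0.384, -0.002, -0.002]
ft_force: [-6.4, 0.5, 1.7]
grip_width: 0.0003
grip_force: 2.4
```

The force is rising at the stop (6.4 N), so the button is shut. I back off away from the peg, lift, and look.

move_arm --motion "-1 -0.02 -0.03 0 0; -1 -0.04 -0.08 0 0; -1 -0.04 -0.1 -0.1 0; -1 -0.04 -0.1 -0.25 0; -1 -0.04 -0.1 -0.4 0; -1 -0.1 -0.25 -0.5 0; -1 -0.2 -0.45 -0.5 0; -1 -0.3 -0.65 -0.5 0; -1 -0.3 -0.8 -0.5 0; -1 -0.3 -0.8 -0.5 0; -1 -0.3 -0.8 -0.5 0; -1 -0.3 -0.8 -0.5 0"

```text
time: 20.65
position: [0.3799, -0.0858, 0.1589]
tool_rot: [0.923, 0.384, 0.002, 0.002]
ft_force: [0.3, -0.2, -1.0]
grip_width: 0.0003
grip_force: 0.0
```

```bash
python3 - <<'E'
from plan import *
plan([])
d=np.median([robot.camera('top')[1] for i in range(3)],0); im,_=grab('top')
P=cloud('top',d); x,y,z=P[...,0],P[...,1],P[...,2]; hsv=cv2.cvtColor(im,cv2.COLOR_RGB2HSV)
k=(hsv[...,1]>130)&(hsv[...,0]<18)&(z>.034)&(z<.05)&(abs(x-.53)<.07)&(abs(y+.15)<.07); Q=P[k]
if k.sum()>5: print('orange',k.sum(),cv2.minAreaRect((Q[:,:2]*1e3).astype(np.float32)))
k=(z>.06)&(z<.075)&(abs(x-.53)<.03)&(abs(y+.165)<.03); print('peg',P[k].mean(0),k.sum(),'want',peg(0))
for nm,zc,t in(('body',.032,.003),('ridge',.054,.004)):
    k=(abs(z-zc)<t)&(abs(x-.574)<.07)&(abs(y+.182)<.04); Q=P[k]; print(nm,k.sum(),np.median(Q[:,2]) if len(Q) else '',cv2.minAreaRect((Q[:,:2]*1e3).astype(np.float32)) if len(Q)>5 else '')
si,_=grab('side'); a=cv2.resize(im[180:300,350:470],None,fx=3.3,fy=3.3); b=cv2.resize(si[180:280,280:400],None,fx=3.3,fy=3.3)
save(np.hstack([a,np.vstack([b,np.zeros((a.shape[0]-b.shape[0],b.shape[1],3),np.uint8)])]),'final.png')
E
```

```text
t 20.65 pos [ 0.3799 -0.0858  0.1589] yaw 45.19 tilt [ 0.002  0.006 -1.   ] w 0.0003 f [ 0.3 -0.2 -1. ] q [-0.51  0.35  2.08  0.    0.71  0.27]
orange 167 ((534.7879028320312, -145.82398986816406), (62.5338020324707, 20.053218841552734), 89.97282409667969)
peg [ 0.5349524  -0.16989444  0.06743751] 29 want [ 0.5344 -0.1712]
body 990 0.0319147844579899 ((584.2068481445312, -182.74755859375), (65.8330307006836, 112.58767700195312), 89.97410583496094)
ridge 417 0.05407299350201855 ((572.14599609375, -180.8272247314453), (29.11734962463379, 84.01505279541016), 88.08711242675781)
```

View pics/final.png

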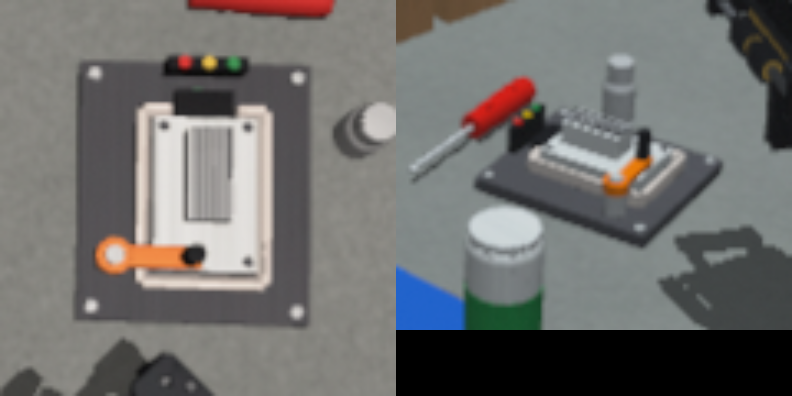

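The picture shows the unit seated squarely with its nose in the gap (205,103). The button lies straight over the unit's end with its peg at (193,255), and the arm is clear, so I hand in.

```bash
python3 -c "
from rig import robot
print(robot.hand_in())"
```

```text
the job is handed in; nothing more can be done
None
```

The control unit sits flat and square in the pocket with its nose in the gap, the turnbutton is shut over its end, and the arm is clear; I handed the job in after about 21 s of robot time, though the hand-in call returned no verdict.

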